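# Pack a reel's accessories into its presentation tray

## Task

Pack the gold reel's accessories from the blue counter mat into its low black presentation tray, each in its own liner: the gold spare spool standing skirt down over the post, the gold-capped oil bottle upright in the small round collar, the gold-lidded grease tub lid up in the wide round collar, and the crank handle lying flat inside the oblong rim, its arm along the long side. Leave the silver spool and the blue-capped cleaner bottle standing where they are on the mat; they belong to other stock.

Things in the scene. Friction and masses are not known exactly. Their poses are not given: they have to be found in the camera images.
- spool_gold_mid (a point): Spare reel spool, gold top and arbor, black skirt with gold band; stands on its skirt, z up, 46 mm high. Skirt 50 mm across, 20 mm high, hollow beneath (opening 40 mm across, 18 mm deep); arbor 34, top lip 47 mm across at 41-45 mm. Point: on the axis, 23 mm above its foot. 65 g. The mat's face is 2 mm above the counter; the centres of the things on it (a pink pot too) are at least 90 mm apart.
- spool_silver_mid (a point): Look-alike spool: same shape and size as the gold one, but silver where that is gold. Not part of this reel; stays where it is. Point on the axis, 23 mm above its foot.
- oil_gold_mid (a point): Oil bottle: dark upright dropper bottle with gold band and gold pointed cap, 66 mm high; straight body 28 mm across from 0 to 42 mm up, cap 21 mm across and tapering above 47 mm. z up. Point on the axis, half-way up, 33 mm above its foot. About 50 g.
- cleaner_blue_mid (a point): Look-alike bottle: same shape and size as the oil bottle, with blue band and blue cap. Not part of this reel's set; stays where it is. Point on the axis, 33 mm above its foot.
- grease_tub_mid (a point): Grease tub: low round jar, 30 mm high, dark body 43 mm across from 0 to 18 mm up, gold lid 46 mm across from 18 to 30 mm. z up. Point on the axis, half-way up, 15 mm above its foot. About 60 g.
- handle_mid (a point): Crank handle lying flat, any yaw, 88 x 56 x 26 mm, 60 g. Point: middle of the silver arm, 13 mm above its support; z up. Arm along x, 62 long, 10 wide (y), 12 high; pinch it across y, bare for x = -18 to 18 mm. At -x: gold hub, 26 across, 16 long along y, with 9 mm stub out to y = -24. At +x: black knob, 26 across, axis y, out to y = +32 mm.
- seat_spool (a point): Place of the gold spool: liner with a pale disc and a post, 20 mm across, 13 mm high, that enters the spool's hollow skirt; the skirt's foot rests on the liner. Point: middle of the liner's face, 8 mm above the counter; x along its 90 mm, y along its 118 mm side, z up. The tray (196 x 252 mm) holds four liners, in any order, 93 (x) and 121 mm (y) apart; its rim is 16 mm above the counter.
- seat_bottle (a point): Place of the oil bottle: liner with the small round pale collar, 46 mm across inside, 52 mm outside, 10 mm high. The bottle stands inside it on the liner's face. Point: middle of the liner's face, 8 mm above the counter; x along the liner's 90 mm side, y along its 118 mm side, z up.
- seat_tub (a point): Place of the grease tub: liner with the wide round pale collar, 68 mm across inside, 74 mm outside, 7 mm high. The tub stands inside it on the liner's face. Point: middle of the liner's face, 8 mm above the counter; x along the liner's 90 mm side, y along its 118 mm side, z up.
- seat_handle (a point): Place of the handle: liner with a pale oblong rim, 80 (x) by 108 mm (y) inside, 6 mm high. The handle lies flat in it on the liner's face, arm along y, either way round, arm's middle near this point. Point: middle of the liner's face, 8 mm above the counter; x along the liner's 90 mm side, y along its 118 mm side, z up.
Mind the look-alikes: they are no part of the job. Leave any turquoise or white look-alike of the part that bears oil_gold_mid alone.

How it is judged (in metres and radians):
At the end, for the whole second after the job is handed in: The four gold-set things rest released on the face of their own liners (height within 4 mm), level within 9 degrees, within 14 mm of the liner's middle (bottle 12 mm); handle arm within 15 degrees of the long side. The two look-alikes stand within 30 mm of their start (horizontal distance between spool_gold_mid and seat_spool below 0.014 m and z of spool_gold_mid in the frame of seat_spool between 0.019 and 0.027 m and angle between each of spool_gold_mid, oil_gold_mid, grease_tub_mid, handle_mid, spool_silver_mid, cleaner_blue_mid's own z axis and vertical below 0.15 rad and linear speed of each of spool_gold, oil_gold, grease_tub, handle below 0.02 m/s and horizontal distance between oil_gold_mid and seat_bottle below 0.012 m and z of oil_gold_mid in the frame of seat_bottle between 0.029 and 0.037 m and horizontal distance between grease_tub_mid and seat_tub below 0.014 m and z of grease_tub_mid in the frame of seat_tub between 0.011 and 0.019 m and horizontal distance between handle_mid and seat_handle below 0.014 m and z of handle_mid in the frame of seat_handle between 0.009 and 0.017 m and angle between the x axis of handle_mid and the y axis of seat_handle, either way round below 0.26 rad and distance of each of spool_silver_mid, cleaner_blue_mid from where it was at the start of the episode below 0.03 m); the robot touches nothing.
It also fails if it takes over 109 s, if anything falls off the work surface, if the arm or the gripper's body presses on something with over 40 N, if the wrist force passes 120 N, or if a joint passes its speed limit or range.

## Robot

A 6-joint arm with a two-finger parallel gripper is mounted at the origin on the work surface. World frame = base frame: x ahead of the robot, y to its left, z up, the work surface at z = 0. Lengths are in mm, angles in rad, forces in N, time in s.
With the tool pointing down it reaches from about 350 to 775 mm from the base axis. Payload 7.3 kg.
Tool frame: the origin (TCP) lies midway between the tips of the shut fingers; the grasp point (between the pads) lies 19 mm behind it; x points along the fingers, y is the direction in which the jaws open and shut, and the axes are right-handed (so a half turn about x gives the same grasp; the last joint's range is limited). The gripper opens to 92 mm and grips with 3 to 60 N. Pads are 19 mm wide; open, the fingers measure 130 mm over their backs; the gripper's body (75 mm by 190 mm) begins 47 mm behind the grasp point.
Start: joints at [-1.344, 0.342, 1.524, -0, 1.275, -0.146], TCP at [191.241, -488.95, 226.741] pointing down, gripper open.
Joint ranges: [-2.53, 2.53], [-0.77, 2.02], [0.04, 2.7], [-1, 4.14], [0.28, 2.66], [-3.11, 3.11]. Speed limits (rad/s): [2.57, 2.57, 3.14, 3.14, 3.14, 3.14].

## Interface

Orientations are given as [roll, pitch, yaw] about the fixed x, y, z axes, in that order (R = Rz(yaw) Ry(pitch) Rx(roll)).
In Python, from plant import get_obs, capture, close_job gives the robot as it stands. The module is installed in compiled form; this text tells all that it offers.
- The arm moves only by the tool send_rows, never from a script. Its argument "moves" is a list of rows, each a list of 4 numbers: the shift along the tool's x, y, z in mm, then the turn about the tool's x in degrees. In form: [[tx, ty, tz, yaw], ...]. A call has 1 to 8 rows; each row shifts and turns the commanded pose from where the row before left it, along the tool's axes as they then stand; what a row does not reach is not made up. A row lasts 1/8 s, in which the tool goes at most 62.5 mm and 10.7 degrees, less where a joint would pass 70% of its speed; a pose out of reach is approached as far as the arm can. A call with a gripper value outside its range is refused whole. "hand" is the opening, from 0 (shut) to 1 (fully open), set as the call begins (left out, the last holds). The fingers move at their own pace and stop on an object; the grip force is fixed at half the most. Time passes only in rows, so rows that do not move let the fingers close. It gives the time, the measured TCP pose, the force and the opening at its end, in the units of the state.
- get_obs(): the state, without advancing time (a new reading comes with each control period).
- capture(name): name is "scene" or "top" or "wrist"; returns a dict with "image" (420x560x3 uint8, red, green, blue), "K" (3x3 intrinsics, pixels), "position" and "attitude" of the camera in the world; the wrist camera has in their place "mount" (4x4, takes a point from camera to tool coordinates, whose origin is the TCP and whose axes are the tool frame's). Camera axes: x right, y down, z forward; pixel columns grow to the right and rows downward; lengths in mm; the calibration is good to about 2 mm. A picture is of the moment at which its call begins: read the wrist's pose just before it. There is no depth.
- close_job(): hands the job in, once; it reports no verdict.
The state is a dict: "time": time; "joint_positions": joint angles; "dq": joint speeds; "tau": joint torques, N m; "tool_pos": TCP position; "tcp_rot": TCP orientation; "contact_force": force on the tool from outside, world axes, zero at the start; "moment": the same for the moment, N m; "grip_width": finger opening in mm.
Only numpy, scipy, OpenCV 4.12 (cv2) and the standard library are available. Lean on these libraries where they do the work, as an engineer would, in place of code of your own. Each camera call takes 0.05 s, during which the arm holds its last target. There are 200 camera calls.

## Working session

There is one attempt and no reset: what is moved stays moved. The work goes in short steps, Python scripts to look and compute and a tool call to move; the robot and the scene stay as the last step left them, time stands still between calls to the robot, and variables do not carry over. Pictures are saved under pics/ and viewed, about 12 in all and at most 16, crops included, and the job is handed in when it is done.

Besides the shell and the picture viewer there is one more tool, called as name(argument=value, ...) on one line, values as JSON. send_rows: Moves the arm, as the interface text tells. Its arguments: {"type":"object","properties":{"moves":{"type":"array","items":{"type":"array","items":{"type":"number"}}},"hand":{"type":"number"}},"required":["moves"]}

```bash
mkdir -p pics; cat > h.py <<'E'
import numpy as np, cv2
from scipy.spatial.transform import Rotation as R
from plant import get_obs, capture, close_job
def att(a):
    a=np.array(a,float)
    return a if a.shape==(3,3) else R.from_euler('xyz',a).as_matrix()
def shot(name,fn):
    o=get_obs(); c=capture(name)
    if 'mount' in c:
        T=np.eye(4);T[:3,:3]=R.from_euler('xyz',o['tcp_rot']).as_matrix();T[:3,3]=o['tool_pos'];T=T@np.array(c['mount'])
    else:
        T=np.eye(4);T[:3,:3]=att(c['attitude']);T[:3,3]=c['position']
    cv2.imwrite('pics/'+fn+'.png',c['image'][:,:,::-1]); np.savez('pics/'+fn,T=T,K=c['K']); return c
def px(fn,u,v,z):
    d=np.load('pics/'+fn+'.npz');r=d['T'][:3,:3]@np.linalg.inv(d['K'])@[u,v,1];p=d['T'][:3,3]
    return np.round(p+r*(z-p[2])/r[2],1)
def proj(fn,P):
    d=np.load('pics/'+fn+'.npz');q=d['K']@(d['T'][:3,:3].T@(np.array(P)-d['T'][:3,3]));return np.round(q[:2]/q[2],1)
E
python3 - <<'E'
from h import *
print(get_obs())
for n in('top','scene'):
    c=shot(n,n+'0');print(n,c['K'],c['position'],c['attitude'])
c=shot('wrist','w0');print(c['mount'])
E
```

```text
{'time': 0.0, 'joint_positions': array([-1.34399984e+00,  3.42680461e-01,  1.52500339e+00,  2.87071222e-06,
        1.27541802e+00, -1.45962485e-01]), 'dq': array([ 0.00069034, -0.00056923,  0.00073292, -0.00031741, -0.00215978,
       -0.00051081]), 'tau': array([-1.11835107e-03, -4.31246030e+01, -2.44220334e+01,  7.16972980e-02,
        5.58450376e-02, -1.29476666e-04]), 'tool_pos': array([ 191.14514574, -488.52948829,  226.07166322]), 'tcp_rot': array([-1.71857772,  1.56928711,  1.79577307]), 'contact_force': array([-0.57333948, -0.39714371,  0.8290656 ]), 'moment': array([0.026783  , 0.00797699, 0.0196477 ]), 'grip_width': 92.0428717591871}
top [[436.04578239   0.         272.51961147]
 [  0.         436.04578239 206.22553522]
 [  0.           0.           1.        ]] [ 436.5554718    -5.37410183 1017.73046827] [-3.05123842 -0.00616811 -1.5808882 ]
scene [[454.41701463   0.         279.86914786]
 [  0.         454.41701463 210.27055024]
 [  0.           0.           1.        ]] [1085.57339106  196.63129481  757.96705919] [-2.45109672  0.01051509  1.91424239]
[[-7.48623743e-04 -3.09403885e-01  9.50930426e-01 -1.58231316e+02]
 [ 9.99999340e-01  5.96966418e-04  9.81488185e-04  2.18633845e-01]
 [-8.71349787e-04  9.50930534e-01  3.09403234e-01 -8.33392381e+01]
 [ 0.00000000e+00  0.00000000e+00  0.00000000e+00  1.00000000e+00]]
```

View pics/top0.png

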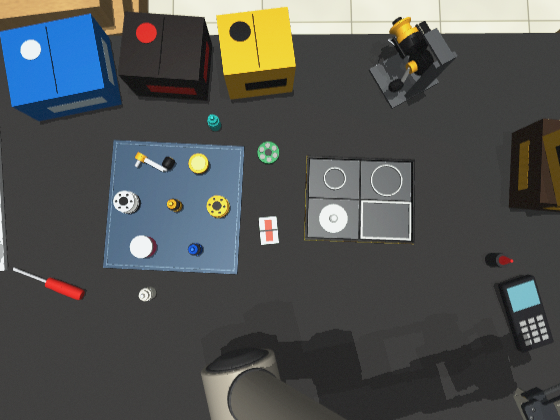

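View pics/scene0.png

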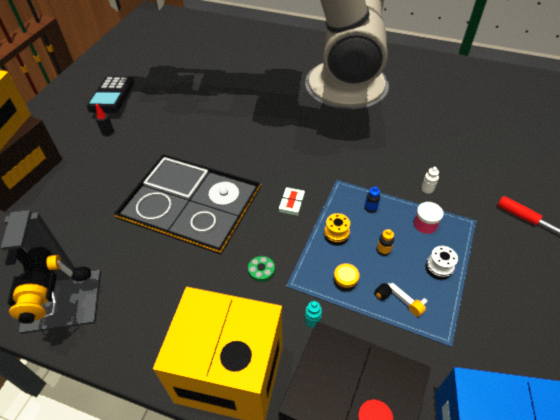

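The top view shows these candidates:
- **Spools:** gold (217,206), silver (125,202), green wheel (268,152).
- **Bottles:** gold (174,205), blue (195,249), turquoise (213,121), white (146,294).
- **Pots:** gold-lidded tub (198,163), pink pot (141,246).
- **Handle:** (152,160).
- **Seats:** spool (334,218), bottle (335,178), tub (387,180), handle (386,221).

My choices are the gold items and the handle. I'll check them in one close crop.

```bash
python3 - <<'E'
from h import *
im=cv2.imread('pics/top0.png')
a=cv2.resize(im[135:255,100:260],None,fx=4,fy=4,interpolation=cv2.INTER_CUBIC)
b=cv2.resize(im[150:250,295:425],None,fx=4,fy=4,interpolation=cv2.INTER_CUBIC)
cv2.imwrite('pics/c1.png',a);cv2.imwrite('pics/c2.png',b)
print(np.round(R.from_euler('xyz',get_obs()['tcp_rot']).as_matrix(),3))
for n,u,v,z in [('spool',217,206,47),('oil',173,205,55),('tub',198,163,32),('handle',152,161,22),('silver',125,202,47),('clean',195,249,55),('pink',141,246,30),('turq',213,121,50),
 ('s_spool',334,218,8),('s_bot',335,178,18),('s_tub',387,180,15),('s_han',386,221,14)]: print(n,px('top0',u,v,z))
E
```

```text
[[-0.     0.364 -0.931]
 [ 0.001 -0.931 -0.364]
 [-1.    -0.001 -0.   ]]
spool [526.1 111.8  47. ]
oil [528.5 208.1  55. ]
tub [626.7 157.1  32. ]
handle [634.3 265.   22. ]
silver [537.1 317.   47. ]
clean [431.1 158.9  55. ]
pink [438.9 284.7  30. ]
turq [719.4 120.7  50. ]
s_spool [ 499.2 -155.     8. ]
s_bot [ 591.4 -157.9   18. ]
s_tub [ 586.  -279.3   15. ]
s_han [ 490.7 -274.    14. ]
```

View pics/c1.png

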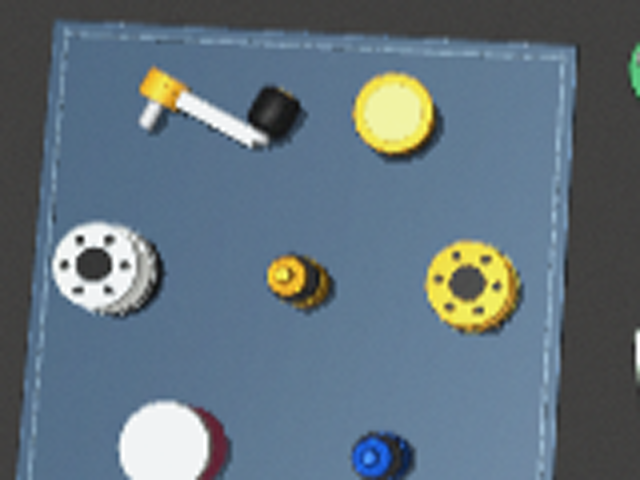

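View pics/c2.png

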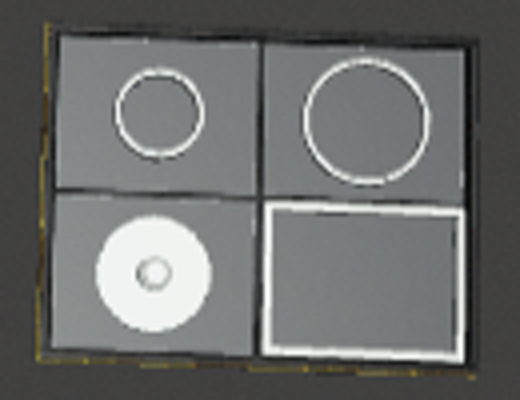

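The crop confirms the choice: gold spool, gold-capped bottle, yellow-lidded tub, and handle with its hub at upper left. I'll square the tool to world and go to a wide wrist view over the mat.

send_rows(moves=[[0, 0, 0, 10.7], [0, 0, 0, 10.7], [0, -48, -28, 0], [0, -50, -28, 0], [0, -50, -28, 0], [0, -50, -28, 0], [0, -50, -28, 0], [0, -50, -28, 0]], hand=1)

```text
time: 1.15
tool_pos: [360.0, -189.4, 226.8]
tcp_rot: [2.491, 1.57, -0.652]
contact_force: [0.9, -0.9, 0.3]
grip_width: 91.6
```

send_rows(moves=[[0, -50, -28, 0], [0, -50, -28, 0], [0, -50, -28, 0], [0, -50, -28, 0], [0, -50, -28, 0], [0, -50, -28, 0], [0, -50, -28, 0], [0, 0, 0, 0]])

```text
time: 2.15
tool_pos: [556.3, 162.1, 225.4]
tcp_rot: [-0.432, 1.57, 2.713]
contact_force: [-0.8, -0.4, -0.3]
grip_width: 91.9
```

```bash
python3 - <<'E'
from h import *
o=get_obs();print(o['tool_pos'],o['joint_positions'].round(2));print(np.round(R.from_euler('xyz',o['tcp_rot']).as_matrix(),3))
shot('wrist','w1')
for n,p in dict(spool=(526,112,47),oil=(528,208,68),tub=(627,157,32),handle=(634,265,21)).items(): print(n,proj('w1',p))
E
```

```text
[556.34049166 162.05213795 225.44825632] [0.15 0.44 1.37 0.   1.33 1.72]
[[-0.001  0.004 -1.   ]
 [ 0.    -1.    -0.004]
 [-1.    -0.     0.001]]
spool [323.5 212.8]
oil [233.6 217.2]
tub [283.2 116.7]
handle [182.4 109. ]
```

View pics/w1.png

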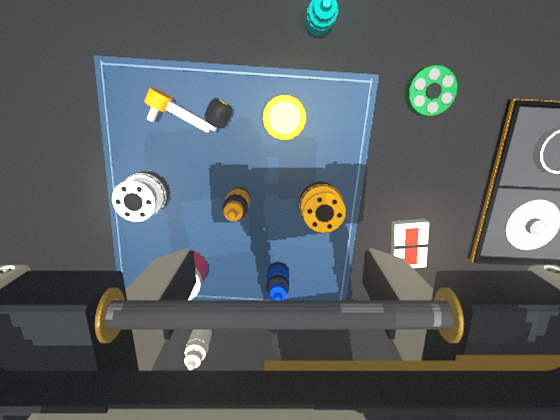

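The wrist view shows the spool at (324,212), tub (284,118), oil tip (233,213) and handle arm from (172,107) to (213,128), all close to the predicted pixels. I'll measure them more exactly.

```bash
python3 - <<'E'
from h import *
print('spool',px('w1',324,212,48),'tub',px('w1',284,118,32),'oil',px('w1',233,213.5,68))
for q in((172,107),(213,128),(157,99),(218,112)): print(px('w1',*q,21))
im=cv2.imread('pics/w1.png');cv2.imwrite('pics/c3.png',cv2.resize(im[75:245,130:360],None,fx=3.4,fy=3.4,interpolation=cv2.INTER_CUBIC))
E
```

```text
spool [527.3 111.7  48. ] tub [625.7 156.2  32. ] oil [532.  208.5  68. ]
[636.  275.9  21. ]
[614.4 233.3  21. ]
[644.1 291.   21. ]
[631.1 227.   21. ]
```

View pics/c3.png

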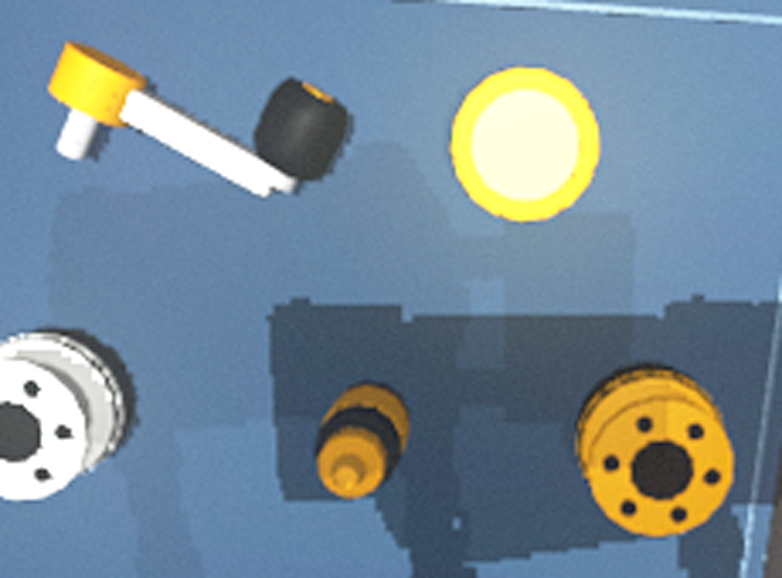

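send_rows(moves=[[20, 25, 15, 0], [20, 25, 14.5, 0], [50, 0, 0, 0], [50, 0, 0, 0], [45, 0, 0, 0], [25, 0, 0, 0], [10, 0, 0, 0], [0, 0, 0, 0]])

```text
time: 3.2
tool_pos: [526.0, 108.2, 6.9]
tcp_rot: [0.531, 1.57, -2.612]
contact_force: [0.2, 0.9, 1.0]
grip_width: 92.1
```

send_rows(moves=[[0, 0, 0, 0], [0, 0, 0, 0], [0, 0, 0, 0], [0, 0, 0, 0], [0, 0, 0, 0], [0, 0, 0, 0]], hand=0.3)

```text
time: 3.95
tool_pos: [526.2, 108.9, 6.8]
tcp_rot: [-3.05, 1.571, 0.091]
contact_force: [-0.3, 0.7, 3.0]
grip_width: 49.1
```

send_rows(moves=[[-10, 0, 0, 0], [-30, 0, 0, 0], [-50, 0, 0, 0], [-50, 40, 0, 0], [-30, 50, 5, 0], [-20, 55, 5, 0], [0, 55, 8, 0], [0, 55, 8, 0]])

```text
time: 4.95
tool_pos: [499.5, -146.9, 196.5]
tcp_rot: [2.633, 1.569, -0.509]
contact_force: [0.7, -0.2, -0.2]
grip_width: 49.1
```

send_rows(moves=[[0, 50, 0, 0], [0, 19, 0, 0], [0, 0, 0, 0]])

```text
time: 5.32
tool_pos: [499.7, -214.7, 195.5]
tcp_rot: [-0.986, 1.57, 2.153]
contact_force: [0.3, 0.5, -0.5]
grip_width: 48.8
```

```bash
python3 - <<'E'
from h import *
o=get_obs();print(o['tool_pos'],o['grip_width']);print(np.round(R.from_euler('xyz',o['tcp_rot']).as_matrix(),3))
shot('wrist','w2')
for p in((499,-155,8),(591,-158,18),(586,-279,15),(491,-274,14)): print(proj('w2',p))
E
```

```text
[ 499.69987697 -214.70474277  195.52369128] 48.75122778808463
[[-0.    -0.003 -1.   ]
 [ 0.    -1.     0.003]
 [-1.    -0.     0.   ]]
[223.7 184.7]
[220.   95.7]
[342.6 100.8]
[332.6 192.9]
```

View pics/w2.png

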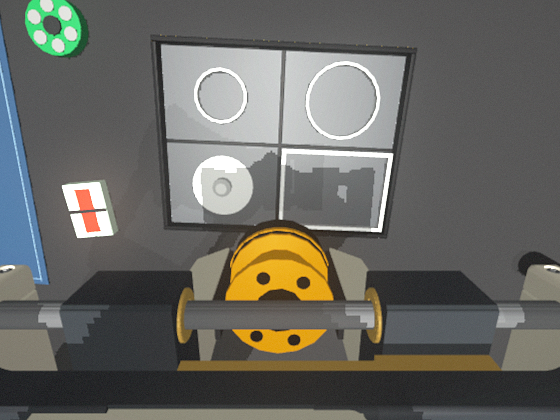

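The wrist view of the tray shows the spool disc at (222,185), small collar (220.5,96), wide collar (342,101), and the oblong rim around (335,191). The gold spool is held squarely.

```bash
python3 - <<'E'
from h import *
S=[px('w2',222,185,8),px('w2',220.5,95.8,18),px('w2',342,100.7,15),
 np.mean([px('w2',*q,14) for q in((285,150),(391,155),(383,231),(280,229))],axis=0)]
T=[px('top0',333.6,218,8),px('top0',334.6,178,18),px('top0',386.4,180.2,15),px('top0',385.7,220.6,14)]
L=np.array([(0,0),(93,0),(93,-121),(0,-121)],float)
for P in(S,T):
    P=np.array(P)[:,:2];A=L-L.mean(0);B=P-P.mean(0)
    th=np.arctan2((A[:,0]*B[:,1]-A[:,1]*B[:,0]).sum(),(A*B).sum())
    c,s=np.cos(th),np.sin(th);F=A@np.array([[c,s],[-s,c]])+P.mean(0)
    print(np.degrees(th).round(1),P.round(1).tolist(),F.round(1).tolist())
d=np.load('pics/w2.npz')
print('spool centre in hand',px('w2',279,306,195.5-5+46-0))
E
```

```text
-2.7 [[498.6, -153.1], [590.9, -158.5], [586.1, -278.4], [491.2, -276.3]] [[498.1, -154.0], [591.0, -158.3], [585.4, -279.2], [492.5, -274.8]]
-2.9 [[499.2, -154.0], [591.4, -157.0], [585.6, -277.9], [491.6, -273.4]] [[498.5, -152.8], [591.4, -157.5], [585.4, -278.3], [492.5, -273.7]]
spool centre in hand [ 502.  -215.4  236.5]
```

send_rows(moves=[[0, -30, 1, 0], [10, -31.5, 1, 0], [50, 0, 0, 0], [50, 0, 0, 0], [40, 0, 0, 0], [18, 0, 0, 0], [10, 0, 0, 0], [0, 0, 0, 0]])

```text
time: 6.38
tool_pos: [498.0, -151.7, 17.5]
tcp_rot: [-0.543, 1.57, 2.599]
contact_force: [0.4, -1.0, -0.1]
grip_width: 49.3
```

send_rows(moves=[[2, 1, 0, 0], [2, 0.5, 0, 0], [0.5, 0, 0, 0], [0, 0, 0, 0]])

```text
time: 6.88
tool_pos: [498.0, -154.3, 13.2]
tcp_rot: [2.474, 1.57, -0.668]
contact_force: [0.5, -0.7, -0.9]
grip_width: 49.1
```

send_rows(moves=[[0, 0, 0, 0], [0, 0, 0, 0], [0, 0, 0, 0]], hand=0.65)

```text
time: 7.25
tool_pos: [498.0, -154.3, 13.1]
tcp_rot: [2.399, 1.571, -0.743]
contact_force: [-0.1, -0.4, 0.6]
grip_width: 59.5
```

send_rows(moves=[[-20, 0, 0, 0], [-45, 0, 0, 0], [-45, -20, 0, 0], [-10, -55, -5, 0], [0, -60, -6, 0], [0, -60, -6, 0], [0, -60, -6, 0], [0, -60, -6, 0]], hand=0.8)

```text
time: 8.25
tool_pos: [527.2, 162.7, 133.1]
tcp_rot: [2.879, 1.57, -0.263]
contact_force: [0.8, 0.3, 0.2]
grip_width: 73.9
```

send_rows(moves=[[0, -40, -4, 0], [0, -8, 0, 0], [0, 0, 0, 0]])

```text
time: 8.62
tool_pos: [530.9, 208.6, 132.7]
tcp_rot: [0.833, 1.57, -2.309]
contact_force: [-0.3, -1.1, -0.6]
grip_width: 73.6
```

```bash
python3 - <<'E'
from h import *
o=get_obs();print(o['tool_pos'],o['grip_width'])
shot('wrist','w3')
print(px('top0',170.9,203.4,67),px('w1',232.4,213.2,67))
im=cv2.imread('pics/w3.png');m=cv2.inRange(cv2.cvtColor(im,cv2.COLOR_BGR2HSV),(12,120,60),(30,255,255));print([(np.round(c,0),s[4]) for s,c in zip(*cv2.connectedComponentsWithStats(m)[2:]) if s[4]>60])
print(proj('w3',(531,208.5,68)),proj('w3',(531,208.5,2)))
E
```

```text
[530.91860786 208.59534285 132.74304596] 73.59217183646236
[531.  210.1  67. ] [532.  209.2  67. ]
[(array([277., 208.]), np.int32(226892)), (array([170.,  64.]), np.int32(740)), (array([346.,  86.]), np.int32(1459)), (array([276., 194.]), np.int32(254)), (array([276., 217.]), np.int32(630)), (array([139., 316.]), np.int32(661)), (array([419., 316.]), np.int32(667)), (array([404., 364.]), np.int32(3886))]
[277.9 223.1] [278.  198.2]
```

View pics/w3.png

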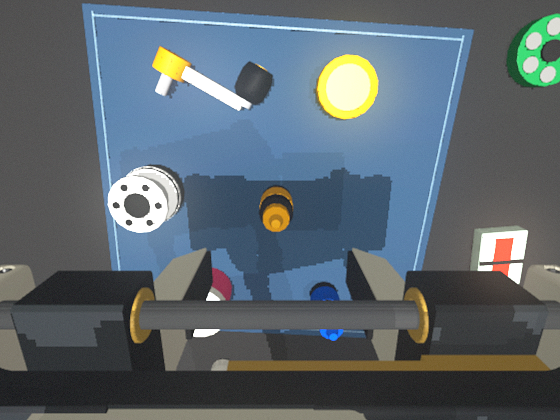

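The oil bottle is centred under the tool, with its tip at (276,223) against a predicted (278,223). Next: descend and grip.

send_rows(moves=[[40, 0, 0, 0], [45, 0, 0, 0], [20, 0, 0, 0], [10, 0, 0, 0], [0, 0, 0, 0]])

```text
time: 9.3
tool_pos: [531.3, 207.8, 17.9]
tcp_rot: [0.564, 1.57, -2.58]
contact_force: [0.0, -0.2, 0.0]
grip_width: 73.2
```

send_rows(moves=[[0, 0, 0, 0], [0, 0, 0, 0], [0, 0, 0, 0], [0, 0, 0, 0], [0, 0, 0, 0], [0, 0, 0, 0], [0, 0, 0, 0]], hand=0.15)

```text
time: 10.18
tool_pos: [531.3, 208.8, 18.1]
tcp_rot: [-3.071, 1.571, 0.07]
contact_force: [0.3, 1.7, 1.4]
grip_width: 27.2
```

send_rows(moves=[[-15, 0, 0, 0], [-45, 0, 0, 0], [-40, 30, -5, 0], [0, 55, -9, 0], [0, 58, -9, 0], [0, 58, -9, 0], [0, 58, -9, 0], [0, 58, -9, 0]])

```text
time: 11.18
tool_pos: [581.2, -110.3, 119.2]
tcp_rot: [2.778, 1.57, -0.364]
contact_force: [0.6, 0.6, -0.1]
grip_width: 27.1
```

send_rows(moves=[[0, 38, -8, 0], [0, 12, -2, 0], [30, 0, 0, 0], [35, 0, 0, 0], [18, 0, 0, 0], [0, 0, 0, 0]])

```text
time: 11.92
tool_pos: [590.4, -157.3, 34.3]
tcp_rot: [-0.405, 1.568, 2.736]
contact_force: [0.3, -0.1, -0.6]
grip_width: 27.0
```

send_rows(moves=[[6, 0, 0, 0], [3, 0, 0, 0], [1, 0, 0, 0], [0, 0, 0, 0]])

```text
time: 12.42
tool_pos: [591.1, -158.4, 25.3]
tcp_rot: [2.614, 1.57, -0.529]
contact_force: [-0.6, -0.1, -0.5]
grip_width: 27.2
```

send_rows(moves=[[0, 0, 0, 0], [0, 0, 0, 0], [0, 0, 0, 0], [0, 0, 0, 0]], hand=0.6)

```text
time: 12.92
tool_pos: [591.0, -158.3, 25.1]
tcp_rot: [2.243, 1.571, -0.9]
contact_force: [-0.9, -0.3, 0.0]
grip_width: 54.2
```

send_rows(moves=[[-20, 0, 0, 0], [-50, 0, 0, 0], [-30, 0, 0, 0], [0, -50, -5, 0], [0, -58, -6, 0], [0, -58, -6, 0], [0, -58, -6, 0], [0, -58, -8, 0]], hand=0.8)

```text
time: 13.92
tool_pos: [622.1, 125.6, 125.2]
tcp_rot: [2.629, 1.571, -0.513]
contact_force: [0.9, -0.6, 0.4]
grip_width: 73.5
```

send_rows(moves=[[0, -30, -4, 0], [0, -3, 0, 0], [0, 0, 0, 0]], hand=0.85)

```text
time: 14.3
tool_pos: [626.0, 156.1, 124.8]
tcp_rot: [0.92, 1.57, -2.222]
contact_force: [0.1, -0.2, -0.7]
grip_width: 78.1
```

```bash
python3 - <<'E'
from h import *
o=get_obs();print(o['tool_pos'],o['grip_width'])
shot('wrist','w4');shot('top','top4')
im=cv2.imread('pics/w4.png');m=cv2.inRange(cv2.cvtColor(im,cv2.COLOR_BGR2HSV),(12,60,60),(35,255,255));print([(np.round(c,0),s[:5],px('w4',*c,32)) for s,c in zip(*cv2.connectedComponentsWithStats(m)[2:]) if s[4]>200])
E
```

```text
[626.00399577 156.1361066  124.81535997] 78.10514448933576
[(array([277., 206.]), array([     0,      0,    560,    420, 225795], dtype=int32), array([630.4, 156.6,  32. ])), (array([117., 185.]), array([100, 170,  38,  32, 846], dtype=int32), array([648. , 284.2,  32. ])), (array([278., 208.]), array([ 250,  181,   56,   56, 2482], dtype=int32), array([628.3, 156.3,  32. ])), (array([550., 234.]), array([537, 195,  23,  71, 429], dtype=int32), array([605.7, -72. ,  32. ])), (array([131., 315.]), array([121, 287,  27,  57, 779], dtype=int32), array([525.9, 290.4,  32. ])), (array([427., 315.]), array([411, 287,  27,  57, 797], dtype=int32), array([525.6,  19.8,  32. ])), (array([413., 364.]), array([ 237,  354,  321,   17, 4000], dtype=int32), array([470.1,  25.2,  32. ]))]
```

View pics/w4.png

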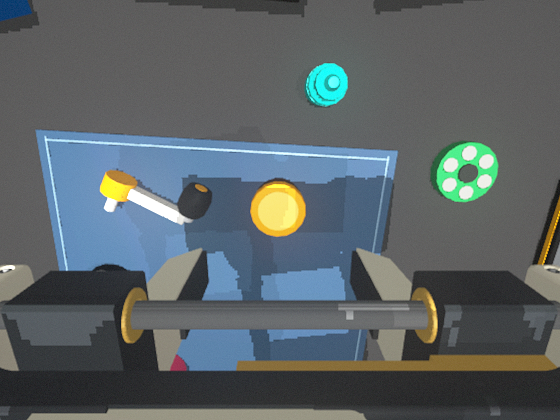

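The tub lid is centred at (278,208). The knob of the handle at (195,200) is close to the left finger, so I'll turn the jaws 20° away from it, open them less, and descend.

send_rows(moves=[[0, 0, -1.5, -10], [0, 0, 0, -10], [40, 0, 0, 0], [40, 0, 0, 0], [20, 0, 0, 0], [8, 0, 0, 0], [4, 0, 0, 0], [0, 0, 0, 0]], hand=0.66)

```text
time: 15.4
tool_pos: [628.2, 156.4, 13.8]
tcp_rot: [2.83, 1.57, 0.037]
contact_force: [-0.2, -0.0, 0.2]
grip_width: 60.9
```

send_rows(moves=[[0, 0, 0, 0], [0, 0, 0, 0], [0, 0, 0, 0], [0, 0, 0, 0], [0, 0, 0, 0]], hand=0.3)

```text
time: 16.02
tool_pos: [628.1, 156.8, 13.7]
tcp_rot: [2.807, 1.57, 0.014]
contact_force: [-0.5, 0.5, 5.6]
grip_width: 45.0
```

send_rows(moves=[[-15, 0, 0, 0], [-50, 0, 0, 0], [-45, 0, 0, 10], [0, 0, 0, 10], [0, 55, 5, 0], [0, 58, 6, 0], [0, 58, 6, 0], [0, 58, 6, 0]])

```text
time: 17.02
tool_pos: [604.2, -74.0, 123.7]
tcp_rot: [2.831, 1.57, -0.311]
contact_force: [0.8, 0.0, -0.6]
grip_width: 45.2
```

send_rows(moves=[[0, 58, 6, 0], [0, 58, 6, 0], [0, 58, 5, 0], [0, 32.5, 2.5, 0], [40, 0, 0, 0], [45, 0, 0, 0], [8, 0, 0, 0], [0, 0, 0, 0]])

```text
time: 18.02
tool_pos: [585.3, -278.9, 30.9]
tcp_rot: [2.433, 1.57, -0.71]
contact_force: [0.2, -0.1, -0.9]
grip_width: 45.0
```

send_rows(moves=[[6, 0, 0, 0], [3, 0, 0, 0], [1, 0, 0, 0], [0, 0, 0, 0]])

```text
time: 18.52
tool_pos: [585.0, -278.8, 20.3]
tcp_rot: [2.426, 1.57, -0.716]
contact_force: [-0.0, 0.3, -0.3]
grip_width: 44.9
```

send_rows(moves=[[0, 0, 0, 0], [0, 0, 0, 0], [0, 0, 0, 0]], hand=0.7)

```text
time: 18.9
tool_pos: [584.9, -278.8, 20.1]
tcp_rot: [2.192, 1.571, -0.95]
contact_force: [0.5, 0.3, 0.2]
grip_width: 63.8
```

send_rows(moves=[[-20, 0, 0, 0], [-50, 0, 0, 0], [-35, 0, 0, 0], [0, -55, -4, 0], [0, -60, -5, 0], [0, -60, -5, 0], [0, -60, -5, 0], [0, -60, -5, 0]])

```text
time: 19.9
tool_pos: [609.1, 18.1, 125.2]
tcp_rot: [2.861, 1.57, -0.282]
contact_force: [-0.3, -0.9, -0.0]
grip_width: 64.3
```

send_rows(moves=[[0, -60, -5, 0], [0, -60, -5, 0], [0, -60, -5, 0], [0, -56, -4, 0], [0, -10, 0, 0], [0, 0, 0, 0]], hand=0.5)

```text
time: 20.65
tool_pos: [628.0, 262.5, 124.7]
tcp_rot: [0.991, 1.57, -2.15]
contact_force: [1.1, -0.4, -0.4]
grip_width: 46.3
```

```bash
python3 - <<'E'
from h import *
o=get_obs();print(o['tool_pos'],o['grip_width'])
shot('wrist','w5')
im=cv2.imread('pics/w5.png');cv2.imwrite('pics/c5.png',cv2.resize(im[110:290,180:400],None,fx=3,fy=3,interpolation=cv2.INTER_CUBIC))
E
```

```text
[627.95453336 262.49018212 124.68685913] 46.265846879974504
```

View pics/c5.png

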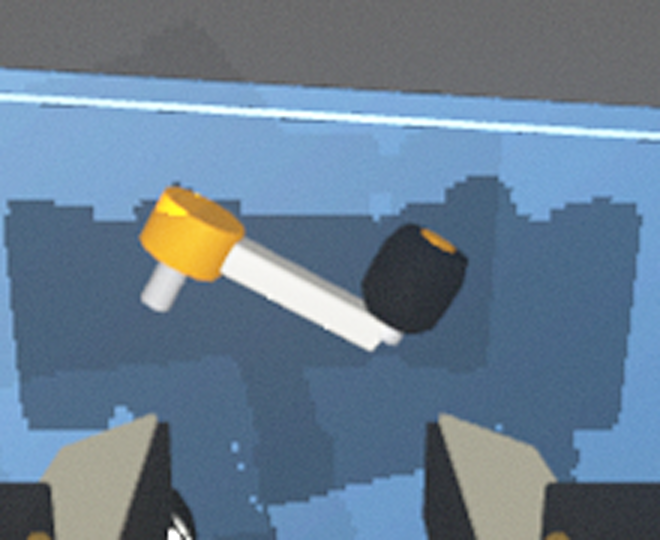

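```bash
python3 - <<'E'
from h import *
a,b=px('w5',256.7,194.7,21),px('w5',306,223.3,21);d=b-a
print(a,b,np.linalg.norm(d),np.degrees(np.arctan2(d[1],d[0])),a+d*18/49, b-d/np.linalg.norm(d)*31)
for q in((222,268),(372,352)):print(px('w5',q[0]/3+179.7,q[1]/3+109.7,21))
E
```

```text
[638.9 280.3  21. ] [613.3 238.1  21. ] 49.35787677767352 -121.24246903595977 [629.49591837 264.79795918  21.        ] [629.3784874  264.60438158  21.        ]
[635.1 282.9  21. ]
[609.8 240.   21. ]
```

send_rows(moves=[[0, -2.2, -1.4, -10], [0, 0, 0, -10], [0, 0, 0, -10], [20, 0, 0, -10], [30, 0, 0, -10], [30, 0, 0, -9], [20, 0, 0, 0], [0, 0, 0, 0]])

```text
time: 21.7
tool_pos: [629.0, 262.9, 23.5]
tcp_rot: [-0.67, 1.567, -2.787]
contact_force: [0.7, 0.9, 1.5]
grip_width: 46.1
```

send_rows(moves=[[12, 0, 0, 0], [5, 0, 0, 0], [2.5, 0, 0, 0], [0, 0, 0, 0]])

```text
time: 22.2
tool_pos: [629.7, 264.5, 5.6]
tcp_rot: [1.939, 1.571, -0.173]
contact_force: [0.8, -0.5, -0.2]
grip_width: 45.8
```

send_rows(moves=[[0, 0, 0, 0], [0, 0, 0, 0], [0, 0, 0, 0], [0, 0, 0, 0], [0, 0, 0, 0], [0, 0, 0, 0]], hand=0)

```text
time: 22.95
tool_pos: [629.7, 264.4, 5.5]
tcp_rot: [1.248, 1.571, -0.864]
contact_force: [-0.5, 0.9, -0.4]
grip_width: 9.6
```

```bash
python3 - <<'E'
from h import *
o=get_obs();print(o['tool_pos'],o['joint_positions'].round(2));print(np.round(R.from_euler('xyz',o['tcp_rot']).as_matrix(),3))
E
```

```text
[629.69000696 264.38005344   5.53765316] [ 0.29  0.84  1.27 -0.    1.03  0.83]
[[ 0.     0.857 -0.516]
 [-0.    -0.516 -0.857]
 [-1.     0.     0.   ]]
```

send_rows(moves=[[-15, 0, 0, 0], [-50, 0, 0, -10], [-50, 0, 0, -10], [-10, 0, 0, -8.3], [0, -11, 54.5, 0], [0, -11, 54.5, 0], [0, -11, 54.5, 0], [0, -11, 54.5, 0]])

```text
time: 23.95
tool_pos: [575.0, 47.2, 131.8]
tcp_rot: [1.461, 1.569, -0.157]
contact_force: [1.2, -0.4, -0.3]
grip_width: 9.9
```

send_rows(moves=[[0, -11, 54.5, 0], [0, -11, 54.5, 0], [0, -11, 54.5, 0], [0, -11, 54.5, 0], [0, -11, 54.5, 0], [0, -11, 54, 0], [0, 0, 0, 0]])

```text
time: 24.82
tool_pos: [492.9, -278.1, 131.5]
tcp_rot: [0.666, 1.568, -0.958]
contact_force: [-0.1, 0.4, -0.9]
grip_width: 9.9
```

```bash
python3 - <<'E'
from h import *
o=get_obs();print(o['tool_pos'],o['grip_width']);M=R.from_euler('xyz',o['tcp_rot']).as_matrix();print(np.round(M,3))
print('shift',M.T@(np.array([492.5,-274.3,0])-o['tool_pos']))
shot('wrist','w6')
E
```

```text
[ 492.90830317 -278.05321097  131.53504247] 9.901581800659281
[[ 0.001  0.999 -0.053]
 [-0.002 -0.053 -0.999]
 [-1.     0.001  0.002]]
shift [131.5267616   -0.80068593  -3.97373723]
```

View pics/w6.png

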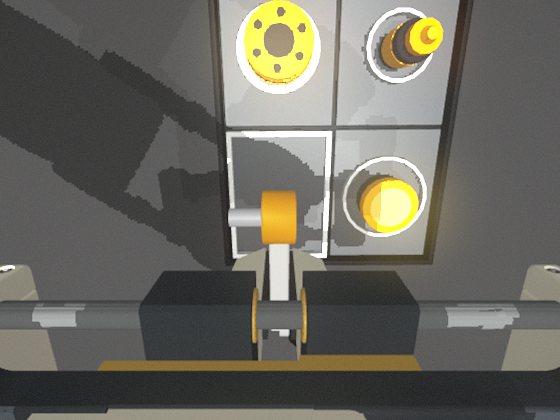

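The picture shows the handle aligned with the oblong rim, and the spool, bottle and tub seated in their liners. Next I'll lower the handle.

send_rows(moves=[[30, -0.5, -3, 0], [40, 0, 0, 0], [30, 0, 0, 0], [5, 0, 0, 0], [0, 0, 0, 0], [0, 0, 0, 0]])

```text
time: 25.62
tool_pos: [494.4, -271.4, 27.1]
tcp_rot: [0.983, 1.568, -0.635]
contact_force: [-0.3, 0.9, -0.3]
grip_width: 9.7
```

send_rows(moves=[[7, -1.5, 3, 0], [4, 0, 0, 0], [3, 0, 0, 0], [1, 0, 0, 0], [0, 0, 0, 0]])

```text
time: 26.25
tool_pos: [491.6, -274.3, 11.3]
tcp_rot: [-0.261, 1.57, -1.88]
contact_force: [-3.6, 1.2, 8.3]
grip_width: 9.6
```

send_rows(moves=[[0, 0, 0, 0], [0, 0, 0, 0], [0, 0, 0, 0]], hand=0.3)

```text
time: 26.62
tool_pos: [491.7, -274.1, 10.3]
tcp_rot: [-2.008, 1.571, 2.656]
contact_force: [-0.7, 0.3, -0.1]
grip_width: 27.2
```

send_rows(moves=[[-20, 0, 0, 0], [-50, 0, 0, 0], [-50, 0, 0, 0], [-50, 0, 40, 0], [-30, -20, 40, 0], [0, -40, 40, 0], [0, -40, 40, 0], [0, 0, 0, 0]])

```text
time: 27.62
tool_pos: [381.5, -430.7, 209.2]
tcp_rot: [-0.973, 1.57, -2.597]
contact_force: [-0.2, 0.0, -0.0]
grip_width: 27.3
```

```bash
python3 - <<'E'
from h import *
o=get_obs();print(o['tool_pos'])
shot('wrist','w7');shot('top','top7')
a=cv2.imread('pics/w7.png');b=cv2.imread('pics/top7.png')
b=cv2.resize(b[110:290,90:430],None,fx=1.647,fy=1.647,interpolation=cv2.INTER_CUBIC)[:,:560]
cv2.imwrite('pics/c7.png',np.vstack([a[:300],b])[:600])
for n,p in dict(spool=(498.4,-153.5,54),oil=(591,-158,74),tub=(585.5,-279,38),handle=(492.5,-274.3,27)).items(): print(n,proj('w7',p))
E
```

```text
[ 381.4871062  -430.65145748  209.15278129]
spool [ 420.  -183.3]
oil [ 570.7 -209.3]
tub [499.1  11.2]
handle [390.7  14.7]
```

View pics/c7.png

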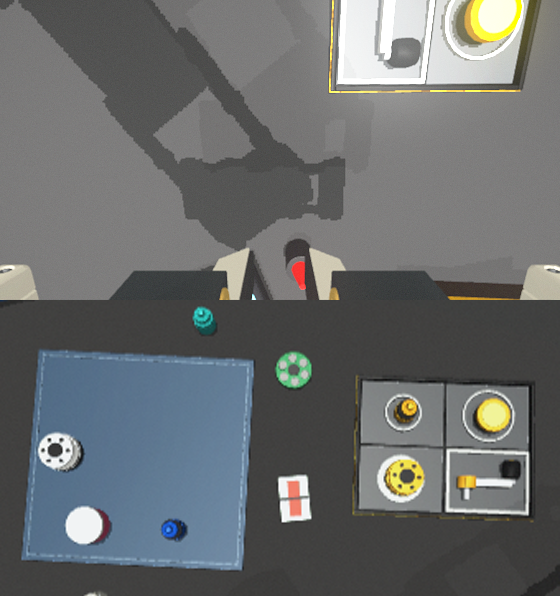

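```bash
python3 - <<'E'
from h import *
f=lambda u,v,z:px('top7',(u+.5)/1.647-.5+90,(v-300+.5)/1.647-.5+110,z)
a,b=f(477,487,27),f(517,482,27)
print('hub edge',a,'end',b,'mid',b+(a-b)/np.linalg.norm(a-b)*31,'want 492.5,-274.3')
print('spool',f(405,476,54),'oil',f(410,406,73),'tub',f(495,414,38))
i0,i7=[cv2.imread(f'pics/{n}.png') for n in('top0','top7')]
for n,(u,v) in dict(silver=(125,202),cleaner=(195,249)).items():
    t=i0[v-14:v+15,u-14:u+15];r=cv2.matchTemplate(i7[v-24:v+25,u-24:u+25],t,cv2.TM_CCOEFF_NORMED);print(n,np.array(cv2.minMaxLoc(r)[3])-10,r.max())
print(get_obs()['contact_force'])
im=i7[150:250,295:425];cv2.imwrite('pics/c8.png',cv2.resize(im,None,fx=5,fy=5,interpolation=cv2.INTER_CUBIC))
E
```

```text
hub edge [ 484.8 -255.4   27. ] end [ 491.2 -311.    27. ] mid [ 487.65506231 -280.20335381   27.        ] want 492.5,-274.3
spool [ 499.2 -152.    54. ] oil [ 591.3 -157.9   73. ] tub [ 584.8 -280.7   38. ]
silver [0 0] 0.9998013
cleaner [0 0] 0.99859005
[ 0.57785549 -0.37069643  0.37954148]
```

View pics/c8.png

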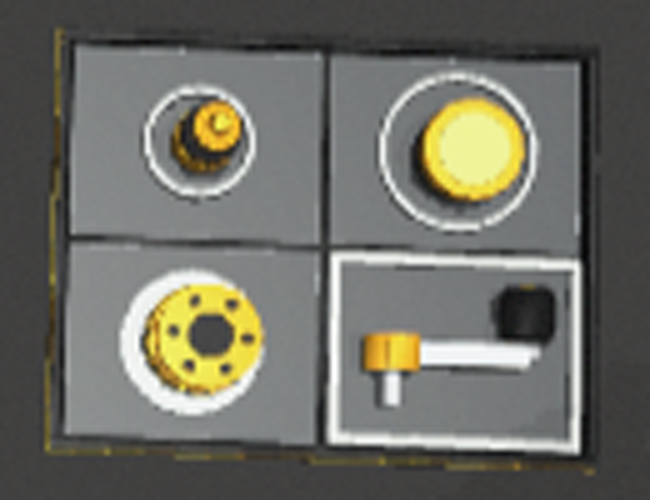

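```bash
python3 -c "
from plant import *
print(close_job())"
```

```text
the job is handed in; nothing more can be done
None
```

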